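# Unload the drilled spool from the angle vise and put it on its spindle

### The arm

A 6-joint arm with a two-finger parallel gripper is mounted at the origin on the work surface. World frame = base frame: x ahead of the robot, y to its left, z up, the work surface at z = 0. Lengths are in m, angles in rad, forces in N, time in s.
With the tool pointing down it reaches from about 0.25 to 0.775 m from the base axis. Payload 8.9 kg.
Tool frame: the origin (TCP) lies where the fingers leave the gripper's body, on its centre line; the fingertips stand 73 mm ahead of it and the grasp point (between the pads) lies 54 mm ahead of it; z points along the fingers, x is the direction in which the jaws open and shut, and the axes are right-handed (so a half turn about z gives the same grasp; the last joint's range is limited). The gripper opens to 85 mm and grips with 20 to 120 N. Pads are 22 mm wide; open, the fingers measure 114 mm over their backs; the gripper's body (76 mm by 85 mm) begins 54 mm behind the grasp point. The pads swing forward as they close: fully open they stand 13 mm farther back than shut.
Start: joints at [-1.406, 0.291, -0.153, 1.127, 0, 1.431], TCP at [0.157, -0.501, 0.304] pointing down, gripper open.
Joint ranges: [-2.52, 2.52], [-0.91, 1.74], [-1.3, 1.37], [-1.96, 2.02], [-1.52, 1.47], [-3.14, 3.14]. Speed limits (rad/s): [2.22, 2.22, 2.79, 3.14, 3.14, 3.14].

### API

Orientations are given as a unit quaternion [w, x, y, z].
In Python, from rig import arm, read_camera, order gives the robot as it stands.
- The arm moves only by the tool move_arm, never from a script. Its argument "deltas" is a list of rows, each a list of 7 numbers: the closure, from -1 (fully open) to 1 (shut), so that 0 is half open, then the shift along the tool's x, y, z in units of 30 mm (1.0 is 30 mm), then the turn, a rotation vector about the tool's x, y, z in units of 5 degrees (1.0 is 5 degrees). In form: [[fingers, tx, ty, tz, rx, ry, rz], ...]. A call has 1 to 20 rows; each row is the pose to reach, as a shift and turn from the pose commanded when the call began, along the tool's axes at that moment; what a row does not reach only later rows make up. A row lasts 1/12 s, in which the tool goes at most 41.7 mm and 7.16 degrees, less where a joint would pass 70% of its speed; a pose out of reach is approached as far as the arm can. A call with a gripper value outside its range is refused whole. The fingers move at their own pace and stop on an object; "grip_force" is the grip in N (left out, the last holds). Time passes only in rows, so rows that repeat a pose let the fingers close. It gives the time, the measured TCP pose, the force and the opening at its end, in the units of the state.
- arm.observe(): the state, without advancing time (a new reading comes with each control period).
- read_camera(name): name is "scene" or "top"; returns a dict with "color" (384x512x3 uint8, blue, green, red), "fx", "fy", "cx", "cy" (pixels), "k1" (the pictures are not rectified: a ray, as slopes to the right and down, at radius r is drawn at 1 + k1 r^2 times it, then the intrinsics apply), "eye" and "orientation" of the camera in the world. Camera axes: x right, y down, z forward; pixel columns grow to the right and rows downward; lengths in m; the calibration is good to about 2 mm. A picture is of the moment at which its call begins. There is no depth.
- order.hand_in(): hands the job in, once; it reports no verdict.
The state is a dict: "t": time; "joints": joint angles; "dq": joint speeds; "joint_torque": joint torques, N m; "tcp_pos": TCP position; "ee_rot": TCP orientation; "force": force on the tool from outside, world axes, zero at the start; "wrist_torque": the same for the moment, N m; "grip_width": finger opening in m.
Only numpy, scipy, OpenCV 4.12 (cv2) and the standard library are available. Lean on these libraries where they do the work, as an engineer would, in place of code of your own. Each camera call takes 0.05 s, during which the arm holds its last target.

### The job

The spool in the tilted vise has been drilled. Slide the vise's moving jaw well back up the bed and leave it open, then lift the spool out and slip it, the same way up, over the bare upright spindle, lowering it (not dropping it) all the way down until it sits flat on the stand's base. Leave the finished spool on the other stand, the cup, the brush and the card box where they are.

Things in the scene. Friction and masses are not known exactly. Their poses are not given: they have to be found in the camera images.
- vise: Grey cast-iron tilting drill-press vise bolted to the bench, 235 mm long, 166 mm wide over its ears. Origin: centre of its underside; x runs level along it, z up. Its steel bed rises towards +x at 30 degrees. Fixed jaw at the low (-x) end: 120 mm wide, 30 thick, 34 high above the bed. At the upper end an end block, 70 mm wide, 36 high, carries the screw, which slides freely with the jaw.
- jaw (a joint): Travel of the moving jaw in m: 0 = shut on the spool; grows as the jaw slides up the bed away from the spool, to a stop at 0.055. The screw's quick-release lever is already thrown up, so nothing has to be unscrewed; the jaw has stiff drag (about 13 N to push it up the slope) and stays where it is left.
- jaw_top (a point): Middle of the moving jaw's top face, 34 mm above the bed. Tilted with the bed: x points up the slope (opening direction), y across the vise, z square out of the bed. The jaw is a block 120 mm wide (y), 34 thick (x), 34 high. Its ends beyond y = +/-30 mm are clear of spool and screw, and can be pinched across the 34 mm. Fixed jaw's face is 72 mm down the slope when shut; end block 73 mm up it.
- t_bar (a point): Middle of the screw's T-bar handle (9 mm thick, 116 mm long along y), 157 mm up the slope from jaw_top and 18 mm above the plane of the bed; it moves with the jaw. Axes as jaw_top. A 17 mm thick screw on the middle line joins it to the jaw's back.
- spool: The drilled wooden spool, standing on end on the sloping bed between the jaws, so leaning 30 degrees: 64 mm high, flanges 56 mm diameter and 12 thick at both ends, barrel 32 mm, bore 18 mm right through, about 90 g. Origin: centre of its underside, z along its axis. The upper flange (52 to 64 mm along z) stands clear above the jaws. With the jaw open it stays leaning against the fixed jaw.
- bare_stand: The empty spool stand, fixed to the bench: dark wooden disc 90 mm diameter with a flat seat (44 mm diameter) 22 mm above the bench and an upright light wooden spindle, 14 mm diameter, its last 8 mm tapering to 7 mm, its tip 102 mm above the bench. Origin: centre of the underside, z up. A seated spool has its origin on the axis, 22 mm above the bench.
- bare_stand_tip (a point): Tip of the bare spindle, 102 mm above the bench.
- full_stand: An identical stand, fixed, with a finished spool already on its spindle. Origin: centre of the underside.
- done_spool: The finished spool on the other stand, same size as the drilled one. Origin: centre of its underside. To be left alone.
- card_box: White card box 75 x 215 x 45 mm with its brown lid standing open (to 110 mm high) along its +x side. Origin: centre of its underside. To be left alone.
- brush: Flat paint brush with a wooden handle, about 200 mm long, lying on the bench. Origin: its underside. To be left alone.
- cup: Clear plastic cup, 68 mm across and 45 mm high. Origin: centre of its underside. To be left alone.
There are look-alikes about, which are no part of the job. Leave any purple look-alike of the spool alone.

How it is judged:
On the way, in this order (a step that is already met when the one before it is completed fails the run):
1. the moving jaw is slid back at least 15 mm with the spool still standing in the vise (value of joint jaw above 0.015 m and distance of spool from where it was at the start of the episode below 0.015 m), for 0.2 s.
2. the spool is lifted out of the vise, at least 30 mm (z of spool in the frame of vise above 0.121 m and value of joint jaw above 0.015 m), for 0.2 s.
At the end, for the whole second after the job is handed in: The drilled spool is released and at rest on the bare stand: origin within 5 mm of the stand's axis and 18 to 25 mm above the bench (seated at 22), axis within 0.08 rad of vertical, the end that was uppermost in the vise still uppermost; the vise jaw is still open by at least 15 mm (horizontal distance between spool and bare_stand below 0.005 m and z of spool in the frame of bare_stand between 0.018 and 0.025 m and angle between spool's own z axis and vertical below 0.08 rad and linear speed of spool below 0.02 m/s and value of joint jaw above 0.015 m); the robot touches nothing.
It fails at once if the spool is dropped down the spindle (faster than 0.4 m/s once it is over the spindle) (horizontal distance between spool and bare_stand below 0.02 m and z of spool in the frame of bare_stand below 0.1 m and linear speed of spool above 0.4 m/s).
It fails at once if the finished spool on the other stand is moved by more than 15 mm (distance of done_spool from where it was at the start of the episode above 0.015 m).
It fails at once if the cup, the brush or the card box is moved by more than 30 mm (distance of any of cup, brush, card_box from where it was at the start of the episode above 0.03 m).
It also fails if it takes over 54 s, if anything falls off the work surface, if the arm or the gripper's body presses on something with over 40 N, if the wrist force passes 120 N, or if a joint passes its speed limit or range.

## Working session

There is one attempt and no reset: what is moved stays moved. The work goes in short steps, Python scripts to look and compute and a tool call to move; the robot and the scene stay as the last step left them, time stands still between calls to the robot, and variables do not carry over. Pictures are saved under pics/ and viewed, and the job is handed in when it is done.

Besides the shell and the picture viewer there is one more tool, called after "Emit:" by a JSON object that holds its "op" and its "data", one argument or row to a line. move_arm: Moves the arm, as the interface text tells. Its arguments: {"type":"object","properties":{"deltas":{"type":"array","items":{"type":"array","items":{"type":"number"}}},"grip_force":{"type":"number"}},"required":["deltas"]}

```bash
ls; mkdir -p pics; python3 - <<'E'
from rig import arm, read_camera
import cv2
print(arm.observe())
for n in("scene","top"):
    c=read_camera(n); cv2.imwrite(f"pics/{n}0.png",c["color"]); print(n,{k:v for k,v in c.items() if k!="color"})
E
```

```text
pics
{'t': 0.0, 'joints': array([-1.40626365e+00,  2.91291520e-01, -1.54134992e-01,  1.12669043e+00,
        2.69221126e-06,  1.43151922e+00]), 'dq': array([-0.00015245,  0.00013871, -0.00017155,  0.00215538, -0.00109781,
        0.00134181]), 'joint_torque': array([-2.17548804e-03, -5.37138927e+01,  3.31368935e+01,  1.59642322e-02,
       -6.44008851e-04, -4.21221569e-05]), 'tcp_pos': array([ 0.15701644, -0.500608  ,  0.30332317]), 'ee_rot': array([-4.61938931e-04,  8.05964362e-01, -5.91963691e-01, -4.71827122e-04]), 'force': array([ 0.13468196, -0.30438265,  0.51069229]), 'wrist_torque': array([-0.01018881,  0.02152131,  0.04350876]), 'grip_width': 0.08505972251311582}
scene {'fx': 470.9592697578317, 'fy': 470.9592697578317, 'cx': 255.27435735937226, 'cy': 184.19899267630993, 'k1': -0.037270472502789295, 'eye': array([ 1.20176278, -0.46629213,  1.39778155]), 'orientation': array([-0.24140096,  0.84410816,  0.46159386, -0.12703581])}
top {'fx': 363.2244921723676, 'fy': 363.2244921723676, 'cx': 262.3803295689168, 'cy': 197.1461540413095, 'k1': -0.06211336144699871, 'eye': array([ 0.4746117 , -0.02902076,  1.10436321]), 'orientation': array([ 0.03904439, -0.69820648,  0.71292216, -0.05220381])}
```

View pics/scene0.png

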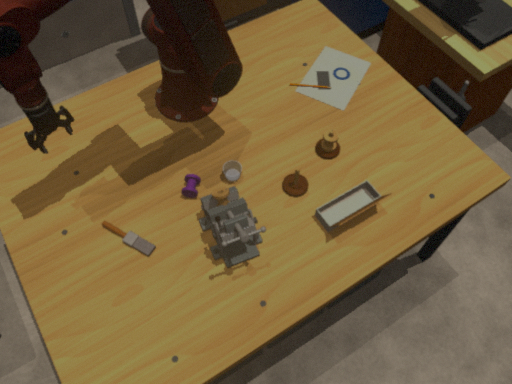

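View pics/top0.png

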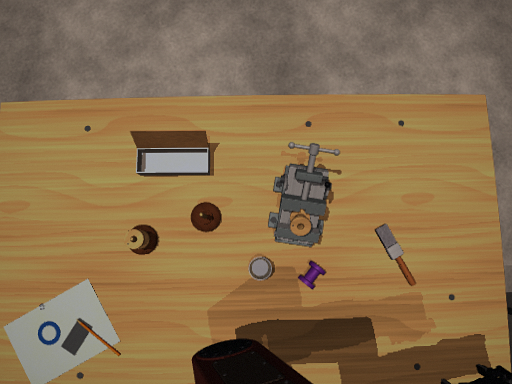

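The top view shows the vise at about (303,205), with the spool at its low end at (301,225). The bare stand is at (206,216), the full stand at (142,239), the purple look-alike at (312,274), the cup at (261,268), the brush at (395,255) and the box at (173,160).

```bash
python3 - <<'E'
import cv2, numpy as np
a=cv2.imread("pics/top0.png");b=cv2.imread("pics/scene0.png")
cv2.imwrite("pics/c1.png",cv2.resize(a[135:255,180:350],None,fx=4.7,fy=4.7,interpolation=cv2.INTER_CUBIC))
cv2.imwrite("pics/c2.png",cv2.resize(b[130:285,170:320],None,fx=3.8,fy=3.8,interpolation=cv2.INTER_CUBIC))
E
```

```text
(no output)
```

View pics/c1.png

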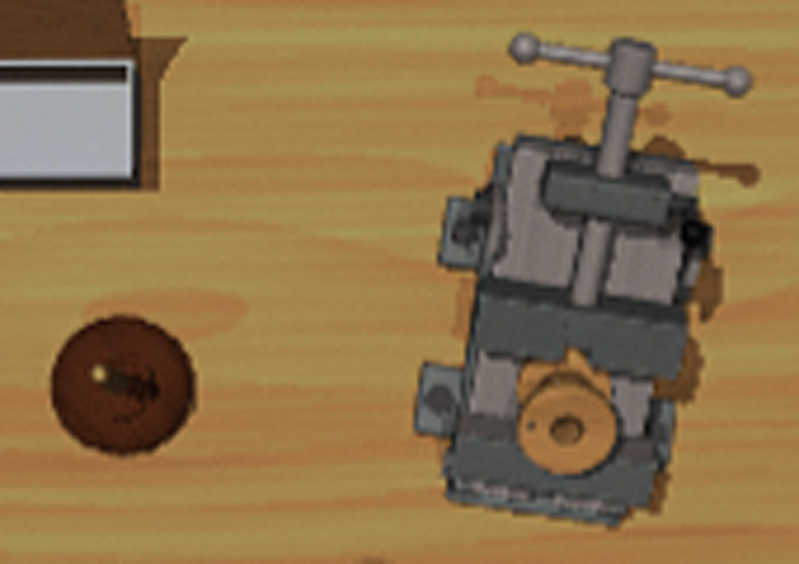

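View pics/c2.png

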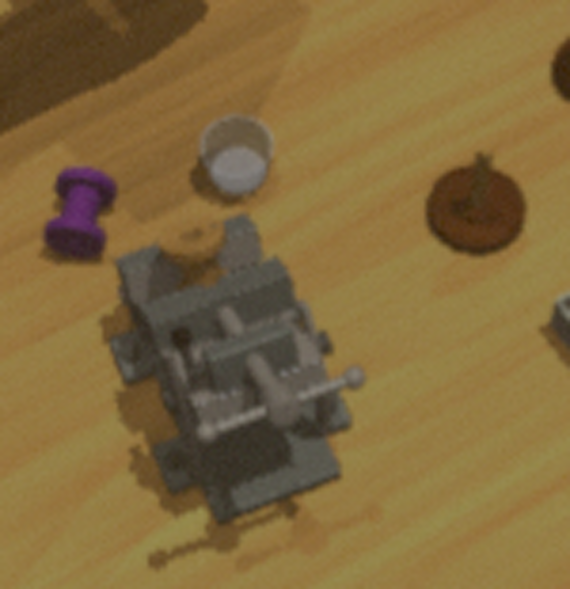

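```bash
cat > h.py <<'E'
import numpy as np, cv2
from scipy.spatial.transform import Rotation as R
from scipy.optimize import least_squares
CAM={"scene":dict(f=470.9592697578317,c=(255.27435735937226,184.19899267630993),k=-0.037270472502789295,eye=[ 1.20176278,-0.46629213,1.39778155],q=[-0.24140096,0.84410816,0.46159386,-0.12703581]),
"top":dict(f=363.2244921723676,c=(262.3803295689168,197.1461540413095),k=-0.06211336144699871,eye=[0.4746117,-0.02902076,1.10436321],q=[0.03904439,-0.69820648,0.71292216,-0.05220381])}
def rot(q): return R.from_quat(q,scalar_first=True)
def proj(n,P):
    c=CAM[n]; p=rot(c["q"]).inv().apply(np.atleast_2d(P)-np.array(c["eye"]))
    s=p[:,:2]/p[:,2:]; r2=(s**2).sum(1,keepdims=True)
    return s*(1+c["k"]*r2)*c["f"]+np.array(c["c"])
def atz(n,px,z):
    def f(xy): return (proj(n,[xy[0],xy[1],z])[0]-px)
    s=least_squares(f,[0.5,0]).x; return np.array([*s,z])
def tri(pt,ps):
    s=least_squares(lambda P:np.r_[proj("top",P)[0]-pt,proj("scene",P)[0]-ps],[0.5,0,0.1]); return s.x,np.abs(s.fun).max()
S=np.pi/6
def visepts(v):  # v: spool origin x,y,yaw, s (spool->jawtop along slope)
    x,y,yaw,s=v[:4]; Rz=R.from_euler('z',yaw)
    Rb=Rz*R.from_euler('y',-S)  # bed frame: x up slope, z normal
    o=np.array([x,y,0.091])
    B=lambda p:o+Rb.apply(p)
    return B,Rb,o
E
python3 - <<'E'
from h import *
print("tip",tri((201.1,214.4),(297.4,171.1)), "top@.102",atz("top",(201.1,214.4),.102),"scene",atz("scene",(297.4,171.1),.102))
print("disc top",atz("top",(206.2,216.9),.02),"scene",atz("scene",(295.3,185.3),.02))
print("ballL",tri((291.5,145),(263.2,229.5)),"ballR",tri((337,152),(224.2,243.4)))
print("spooltop",tri((300.6,226.5),(222.6,191.1)),atz("top",(300.6,226.5),.1464),atz("scene",(222.6,191.1),.1464))
E
```

```text
tip (array([0.56142137, 0.12403894, 0.0898681 ]), np.float64(0.4639780256728727)) top@.102 [0.55986187 0.1212397  0.102     ] scene [0.56793754 0.12002862 0.102     ]
disc top [0.55904998 0.11830231 0.02      ] scene [0.57149968 0.1171331  0.02      ]
ballL (array([ 0.7251651 , -0.1231099 ,  0.20370646]), np.float64(0.6960437880676977)) ballR (array([ 0.70416009, -0.23825414,  0.20762216]), np.float64(0.7853692469975329))
spooltop (array([ 0.52128754, -0.14350491,  0.14542839]), np.float64(2.1292363310166706)) [ 0.5187142  -0.14743698  0.1464    ] [ 0.52561017 -0.13835649  0.1464    ]
```

```bash
python3 - <<'E'
from h import *
th=np.linspace(0,2*np.pi,60)
# overlay of candidates
def circ(c,r,z): return np.c_[c[0]+r*np.cos(th),c[1]+r*np.sin(th),np.full(60,z)]
def ov(n,box,k,out,c):
    im=cv2.imread(f"pics/{n}0.png"); x0,y0,x1,y1=box
    im=cv2.resize(im[y0:y1,x0:x1],None,fx=k,fy=k,interpolation=cv2.INTER_CUBIC)
    def d(P,col):
        q=((proj(n,P)-[x0,y0]+.5)*k).astype(int); cv2.polylines(im,[q.reshape(-1,1,2)],False,col,1)
    d(circ(c,.045,.0),(255,255,0)); d(circ(c,.045,.02),(0,255,0)); d(circ(c,.007,.022),(0,0,255)); d(circ(c,.0035,.102),(255,0,255));d(circ(c,.007,.094),(255,0,0))
    return im
c=(.5615,.119)
a=ov("top",(180,190,240,245),9,"",c); b=ov("scene",(270,155,325,205),9,"",c)
h=max(a.shape[0],b.shape[0]); a=cv2.copyMakeBorder(a,0,h-a.shape[0],0,0,0);b=cv2.copyMakeBorder(b,0,h-b.shape[0],0,0,0)
im=np.hstack([a,b]);im=cv2.resize(im,None,fx=.75,fy=.75);print(im.shape);cv2.imwrite("pics/ov1.png",im)
E
```

```text
(371, 776, 3)
```

View pics/ov1.png

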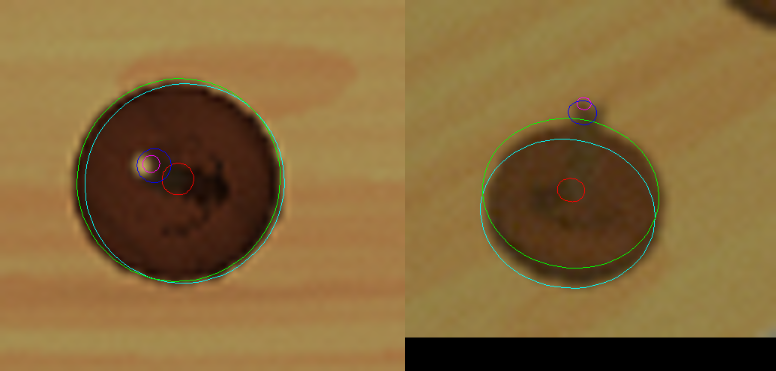

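```bash
python3 - <<'E'
from h import *
th=np.linspace(0,2*np.pi,200,endpoint=False)
from scipy.spatial import cKDTree
cont={}
for n,(x0,y0,x1,y1) in dict(top=(180,190,240,245),scene=(270,160,325,205)).items():
    im=cv2.resize(cv2.imread(f"pics/{n}0.png")[y0:y1,x0:x1],None,fx=8,fy=8,interpolation=cv2.INTER_CUBIC)
    r=im[:,:,2].astype(np.uint8); t,m=cv2.threshold(cv2.GaussianBlur(r,(5,5),0),0,255,cv2.THRESH_BINARY_INV+cv2.THRESH_OTSU)
    cs,_=cv2.findContours(m,cv2.RETR_EXTERNAL,cv2.CHAIN_APPROX_NONE); c=max(cs,key=cv2.contourArea)[:,0]
    c=cv2.convexHull(c)[:,0]; c=(c+.5)/8-.5+[x0,y0]; cont[n]=c
    print(n,t,c.min(0),c.max(0))
# extents of silhouette: union of rim circle z in[0,h]
def ext(n,c,h):
    P=np.vstack([proj(n,np.c_[c[0]+.045*np.cos(th),c[1]+.045*np.sin(th),np.full(200,z)]) for z in (0.,h)])
    return np.r_[P.min(0),P.max(0)]
for use in (["top"],["scene"],["top","scene"]):
  for h in (.012,.018,.022):
    f=lambda c:np.concatenate([ext(n,c,h)-np.r_[cont[n].min(0),cont[n].max(0)] for n in use])
    s=least_squares(f,[.56,.12],diff_step=1e-3);print(use,h,s.x,s.fun.round(2))
E
```

```text
top 114.0 [190.3125 201.5625] [221.1875 231.8125]
scene 115.0 [281.5625 169.8125] [307.9375 197.0625]
['top'] 0.012 [0.56077516 0.1213388 ] [ 0.3   0.13 -0.3  -0.13]
['top'] 0.018 [0.56041742 0.12079848] [ 0.12  0.02 -0.12 -0.01]
['top'] 0.022 [0.56017678 0.12043501] [ 0.   -0.06 -0.    0.06]
['scene'] 0.012 [0.55748858 0.12592485] [ 0.12  1.77 -0.12 -1.67]
['scene'] 0.018 [0.55883109 0.12459169] [ 0.02  1.27 -0.02 -1.21]
['scene'] 0.022 [0.55972979 0.12369889] [-0.04  0.94  0.04 -0.9 ]
['top', 'scene'] 0.012 [0.5596938  0.12301338] [-0.26  0.5  -0.85  0.24 -0.21  2.58 -0.42 -0.81]
['top', 'scene'] 0.018 [0.55996582 0.12223109] [-0.36  0.17 -0.59  0.14 -0.35  1.8  -0.38 -0.65]
['top', 'scene'] 0.022 [0.56014632 0.12170679] [-0.42 -0.04 -0.42  0.08 -0.45  1.28 -0.35 -0.54]
```

```bash
cat >> h.py <<'E'
th=np.linspace(0,2*np.pi,60)
def vlines(v,jaw=0.0):
    B,Rb,o=visepts(v); s=v[3]+jaw; L=[]
    for z in (.052,.064): L.append(B(np.c_[.028*np.cos(th),.028*np.sin(th),np.full(60,z)]))
    L.append(B(np.c_[.009*np.cos(th),.009*np.sin(th),np.full(60,.064)]))
    def blk(x0,x1,w,h):
        for z in (0,h): L.append(B(np.array([[x0,-w,z],[x1,-w,z],[x1,w,z],[x0,w,z],[x0,-w,z]])))
    blk(s-.017,s+.017,.06,.034)
    f=v[3]-.072; blk(f-.03,f,.06,.034)
    blk(v[3]+.073,v[3]+.073+.02,.035,.036)
    L.append(B(np.array([[s+.157,-.058,.018],[s+.157,.058,.018]])))
    return L
def draw(n,src,box,k,lines,out,cols=None):
    im=cv2.imread(src) if isinstance(src,str) else src; x0,y0,x1,y1=box
    im=cv2.resize(im[y0:y1,x0:x1],None,fx=k,fy=k,interpolation=cv2.INTER_CUBIC)
    for i,P in enumerate(lines):
        q=((proj(n,P)-[x0,y0]+.5)*k).astype(int); cv2.polylines(im,[q.reshape(-1,1,2)],False,[(0,255,0),(255,0,255),(255,255,0),(0,255,255)][i%4],1)
    cv2.imwrite(out,im)
E
python3 - <<'E'
from h import *
px=lambda a,o,k:np.array(a)/k+o
def f(v):
    B,Rb,o=visepts(v)
    P=np.array([B([0,0,.064]),B([v[3]+.157,.058,.018]),B([v[3]+.157,-.058,.018])])
    t=proj("top",P)-[[300.6,226.5],[291.5,145],[337,152]]
    s=proj("scene",P)-[[222.6,191.1],[263.2,229.5],[224.2,243.4]]
    s[0]*=.3
    return np.r_[t.ravel(),s.ravel()]
s=least_squares(f,[.55,-.153,-.18,.0445],x_scale=[.1,.1,.1,.1]);print(s.x,s.fun.round(2))
draw("top","pics/top0.png",(260,135,350,255),5,vlines(s.x),"pics/ov2.png")
draw("scene","pics/scene0.png",(190,175,280,285),5,vlines(s.x),"pics/ov3.png")
E
```

```text
[ 0.55115793 -0.15210546 -0.17427984  0.04492264] [-0.34 -0.35 -0.15 -0.5  -0.74 -0.47 -0.98 -0.05 -0.97 -0.61 -0.65  0.03]
```

View pics/ov2.png

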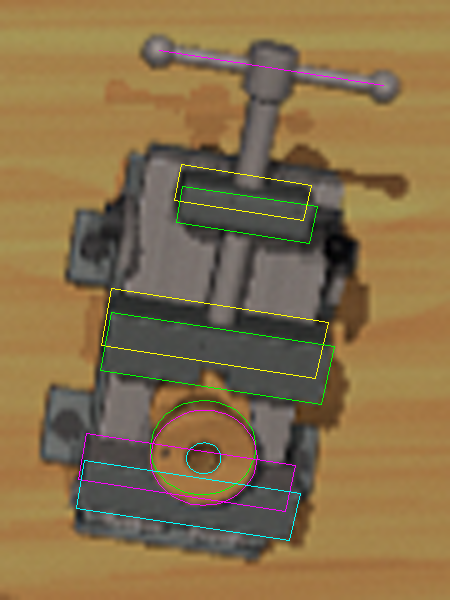

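View pics/ov3.png

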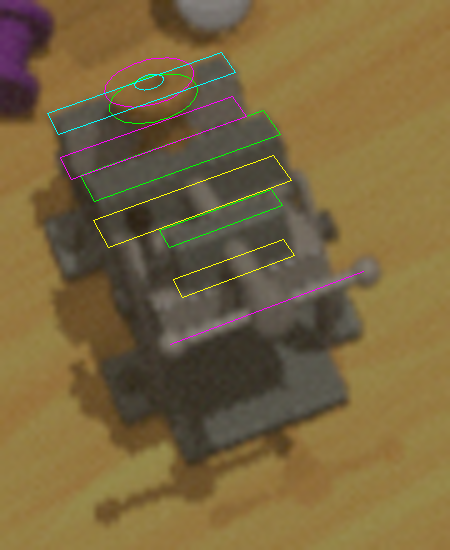

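```bash
cat >> h.py <<'E'
V=np.array([.5515,-.1525,-.1745,.045])
def bed(jaw=0):
    return visepts(V)
def toolR(zdir,xdir):
    z=np.array(zdir)/np.linalg.norm(zdir); x=np.array(xdir)-np.dot(xdir,z)*z; x/=np.linalg.norm(x)
    return R.from_matrix(np.c_[x,np.cross(z,x),z])
def go(p,Rt,cur=None):
    from rig import arm
    s=arm.observe(); p0=s["tcp_pos"]; R0=rot(s["ee_rot"])
    d=R0.inv().apply(p-p0)/.03; r=np.rad2deg((R0.inv()*Rt).as_rotvec())/5
    print("t",round(s["t"],2),"target",p.round(4),"shift",d.round(3),"turn",r.round(3),"g",round(s["grip_width"],4))
E
python3 - <<'E'
from h import *
B,Rb,o=bed(); bx,by,n=Rb.as_matrix().T
g=B([V[3],.047,.034-.005]); Rt=toolR(-n,bx)
go(g+n*(.054+.08),Rt)
E
```

```text
t 0.1 target [ 0.5178 -0.0988  0.2547] shift [ -9.182 -15.482   1.637] turn [  3.266   5.397 -12.223] g 0.0857
```

Emit:
{"op": "move_arm", "data": {
  "deltas": [
    [-1,-1.0,-1.7,0.1,0,0,-1.0],
    [-1,-2.0,-3.0,0.1,0,0,-2.0],
    [-1,-3.0,-4.3,0.2,0,0,-3.0],
    [-1,-3.8,-5.6,0.2,0,0,-4.2],
    [-1,-4.6,-6.9,0.2,0.3,0.4,-5.4],
    [-1,-5.4,-8.2,0.3,0.7,1.0,-6.6],
    [-1,-6.2,-9.5,0.4,1.1,1.7,-7.8],
    [-1,-7.0,-10.8,0.6,1.6,2.5,-9.0],
    [-1,-7.7,-12.1,0.8,2.0,3.3,-10.0],
    [-1,-8.3,-13.3,1.0,2.5,4.1,-11.0],
    [-1,-8.8,-14.4,1.3,2.9,4.8,-11.7],
    [-1,-9.1,-15.2,1.5,3.2,5.2,-12.1],
    [-1,-9.18,-15.48,1.64,3.27,5.4,-12.22],
    [-1,-9.18,-15.48,1.64,3.27,5.4,-12.22],
    [-1,-9.18,-15.48,1.64,3.27,5.4,-12.22],
    [-1,-9.18,-15.48,1.64,3.27,5.4,-12.22]
  ]
}}

```text
t: 1.43
tcp_pos: [0.5174, -0.0989, 0.2542]
ee_rot: [0.023, 0.962, -0.084, 0.257]
force: [0.8, -0.4, -0.6]
grip_width: 0.0855
```

```bash
python3 - <<'E'
from h import *
from rig import arm,read_camera
B,Rb,o=bed(); bx,by,n=Rb.as_matrix().T
g=B([V[3],.047,.034-.005]); Rt=toolR(-n,bx)
go(g+n*(.054+.08),Rt)
go(g+n*(.054),Rt); print(arm.observe()["joints"].round(2))
t=read_camera("top")["color"];s=read_camera("scene")["color"]
L=vlines(V)
draw("top",t,(250,135,350,255),5,L,"pics/a1.png")
draw("scene",s,(170,135,290,285),4,[],"pics/a2.png")
a,b=cv2.imread("pics/a1.png"),cv2.imread("pics/a2.png")
cv2.imwrite("pics/a12.png",np.hstack([a[:,:420],b[:600,:380]]) if a.shape[0]==b.shape[0] else a)
E
```

```text
t 1.43 target [ 0.5178 -0.0988  0.2547] shift [ 0.019 -0.006 -0.006] turn [0.005 0.009 0.012] g 0.0855
t 1.43 target [ 0.5572 -0.1058  0.1854] shift [ 0.021 -0.007  2.661] turn [0.005 0.009 0.012] g 0.0855
[-0.38  0.04 -0.75  0.27  0.1   1.39]
```

View pics/a12.png

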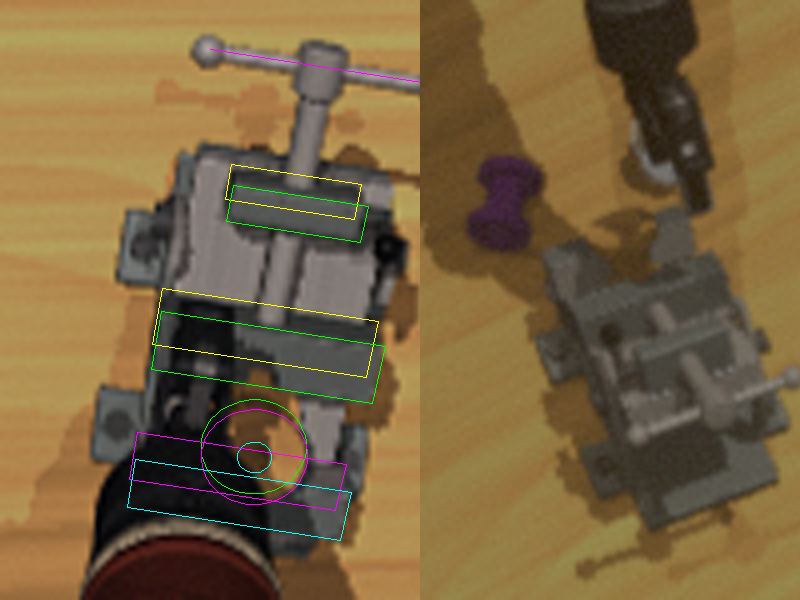

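The gripper is above the +y end of the moving jaw, seen at top crop (195,350). I'll descend along the bed normal.

Emit:
{"op": "move_arm", "data": {
  "deltas": [
    [-1,0,0,0.5,0,0,0],
    [-1,0,0,1.0,0,0,0],
    [-1,0,0,1.5,0,0,0],
    [-1,0,0,1.9,0,0,0],
    [-1,0,0,2.2,0,0,0],
    [-1,0,0,2.45,0,0,0],
    [-1,0,0,2.6,0,0,0],
    [-1,0,0,2.66,0,0,0],
    [-1,0,0,2.66,0,0,0]
  ]
}}

```text
t: 2.28
tcp_pos: [0.5571, -0.1065, 0.1855]
ee_rot: [0.023, 0.962, -0.084, 0.258]
force: [-0.5, 1.1, 0.3]
grip_width: 0.0851
```

```bash
python3 - <<'E'
from h import *
from rig import arm,read_camera
t=read_camera("top")["color"];s=read_camera("scene")["color"]
draw("top",t,(250,135,350,255),5,[],"pics/a1.png")
draw("scene",s,(170,135,290,285),4,[],"pics/a2.png")
a,b=cv2.imread("pics/a1.png"),cv2.imread("pics/a2.png")
cv2.imwrite("pics/a13.png",np.hstack([a[:,:420],b[:600,:380]]))
E
```

```text
(no output)
```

View pics/a13.png

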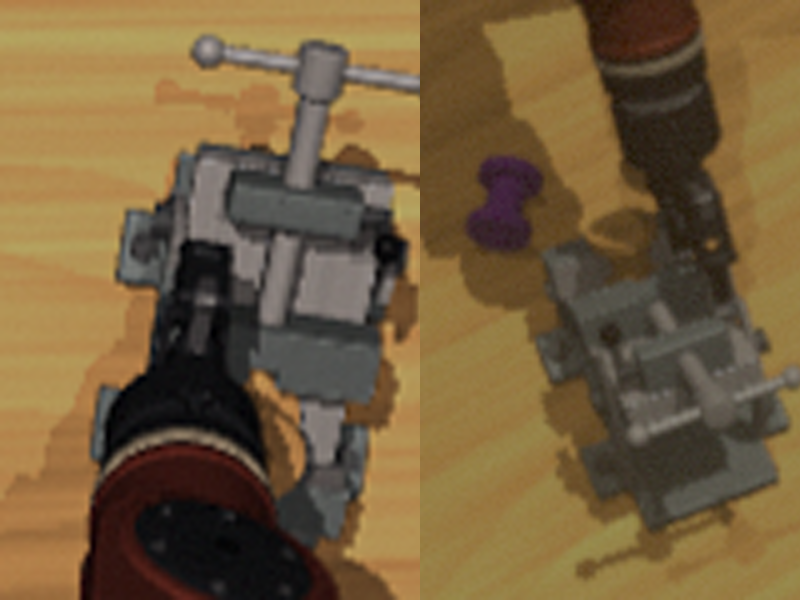

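The fingers straddle the jaw with no contact force, one visible behind it at crop (205,260). I'll close now.

Emit:
{"op": "move_arm", "data": {
  "deltas": [
    [0,0,0,0,0,0,0],
    [0.2,0,0,0,0,0,0],
    [0.4,0,0,0,0,0,0],
    [0.6,0,0,0,0,0,0],
    [0.6,0,0,0,0,0,0],
    [0.6,0,0,0,0,0,0]
  ],
  "grip_force": 35
}}

```text
t: 2.88
tcp_pos: [0.5565, -0.1061, 0.1855]
ee_rot: [0.023, 0.962, -0.084, 0.258]
force: [-6.7, 1.3, 6.5]
grip_width: 0.0337
```

Emit:
{"op": "move_arm", "data": {
  "deltas": [
    [0.6,0.1,0,0,0,0,0],
    [0.6,0.2,0,0,0,0,0],
    [0.6,0.3,0,0,0,0,0],
    [0.6,0.4,0,0,0,0,0],
    [0.6,0.5,0,0,0,0,0],
    [0.6,0.6,0,0,0,0,0],
    [0.6,0.7,0,0,0,0,0],
    [0.6,0.8,0,0,0,0,0],
    [0.6,0.9,0,0,0,0,0],
    [0.6,1.0,0,0,0,0,0]
  ]
}}

```text
t: 3.72
tcp_pos: [0.5794, -0.11, 0.1988]
ee_rot: [0.023, 0.963, -0.085, 0.255]
force: [-22.5, 1.4, 11.8]
grip_width: 0.0333
```

Emit:
{"op": "move_arm", "data": {
  "deltas": [
    [0.6,0.1,0,0,0,0,0],
    [0.6,0.2,0,0,0,0,0],
    [0.6,0.3,0,0,0,0,0],
    [0.6,0.4,0,0,0,0,0],
    [0.6,0.5,0,0,0,0,0],
    [0.6,0.55,0,0,0,0,0],
    [0.6,0.55,0,0,0,0,0],
    [0.6,0.55,0,0,0,0,0]
  ]
}}

```text
t: 4.38
tcp_pos: [0.594, -0.1126, 0.2075]
ee_rot: [0.023, 0.963, -0.084, 0.255]
force: [-18.7, 1.4, 11.1]
grip_width: 0.0335
```

Emit:
{"op": "move_arm", "data": {
  "deltas": [
    [0.3,0,0,0,0,0,0],
    [0.0,0,0,0,0,0,0],
    [-0.4,0,0,0,0,0,0],
    [-0.6,0,0,0,0,0,0],
    [-0.6,0,0,0,0,0,0]
  ]
}}

```text
t: 4.8
tcp_pos: [0.5966, -0.1126, 0.2085]
ee_rot: [0.022, 0.962, -0.084, 0.258]
force: [-0.4, 3.1, -2.4]
grip_width: 0.0682
```

Emit:
{"op": "move_arm", "data": {
  "deltas": [
    [-0.6,0,0,-0.4,0,0,0],
    [-0.6,0,0,-1.0,0,0,0],
    [-0.6,0,0,-1.8,0,0,0],
    [-0.7,0,0,-2.6,0,0,0],
    [-0.8,0,0,-3.4,0,0,0],
    [-1,0,0,-4.0,0,0,0],
    [-1,0,0,-4.2,0,0,0],
    [-1,0,0,-4.2,0,0,0],
    [-1,0,0,-4.2,0,0,0]
  ]
}}

```text
t: 5.55
tcp_pos: [0.535, -0.1025, 0.3179]
ee_rot: [0.023, 0.962, -0.084, 0.259]
force: [0.5, 0.0, -0.8]
grip_width: 0.0853
```

```bash
python3 - <<'E'
from h import *
from rig import arm,read_camera
t=read_camera("top")["color"];s=read_camera("scene")["color"]
L=vlines(V,.044)
draw("top",t,(250,135,350,255),5,[],"pics/a1.png")
draw("scene",s,(170,135,290,285),4,[],"pics/a2.png")
a,b=cv2.imread("pics/a1.png"),cv2.imread("pics/a2.png")
cv2.imwrite("pics/a14.png",np.hstack([a[:,:420],b[:600,:380]]))
# spool pre-grasp: tool x across vise
B,Rb,o=bed(); bx,by,n=Rb.as_matrix().T
g=B([0,0,.056])
for xd in (by,-by): go(g+n*(.054+.07),toolR(-n,xd))
E
```

```text
t 5.65 target [ 0.4629 -0.1369  0.2469] shift [-3.033  1.552  0.942] turn [ 2.0000e-03  1.3000e-02 -1.7999e+01] g 0.0856
t 5.65 target [ 0.4629 -0.1369  0.2469] shift [-3.033  1.552  0.942] turn [ 1.3000e-02 -2.0000e-03  1.8001e+01] g 0.0856
```

View pics/a14.png

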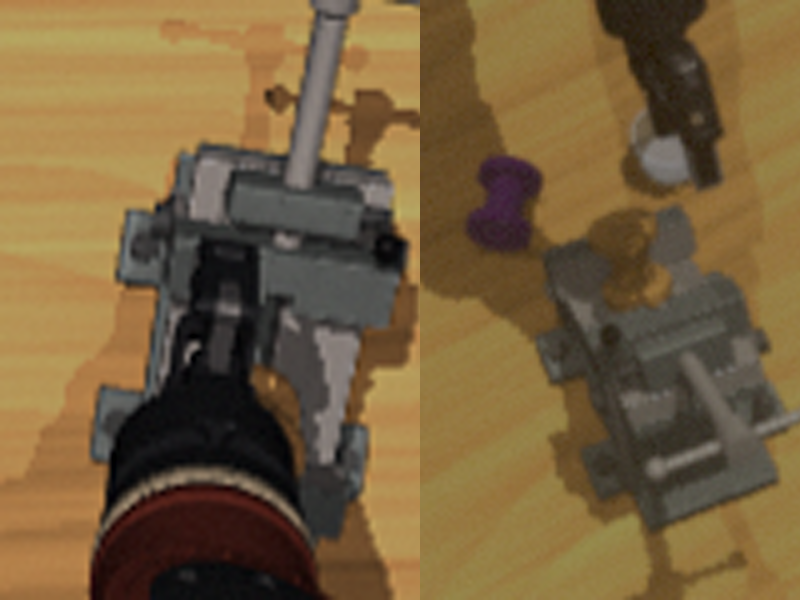

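The jaw is open, close to the end block at crop (330,270). The spool is still standing at (285,400).

Emit:
{"op": "move_arm", "data": {
  "deltas": [
    [-1,-0.5,0.3,0,0,0,-1.0],
    [-1,-1.0,0.6,0,0,0,-2.0]
  ]
}}

```text
t: 5.82
tcp_pos: [0.5062, -0.1153, 0.3018]
ee_rot: [0.046, 0.966, 0.002, 0.255]
force: [-0.3, -0.8, -0.8]
grip_width: 0.0854
```

```bash
python3 - <<'E'
from h import *
from rig import arm
print(arm.observe()["joints"].round(2))
B,Rb,o=bed(); bx,by,n=Rb.as_matrix().T
g=B([0,0,.056])
go(g+n*(.054+.07),toolR(-n,by))
E
```

```text
[-0.43 -0.03 -0.68  0.42  0.12  1.17]
t 5.82 target [ 0.4629 -0.1369  0.2469] shift [-2.176  0.579  0.937] turn [-0.0000e+00  3.0000e-03 -1.5944e+01] g 0.0854
```

Emit:
{"op": "move_arm", "data": {
  "deltas": [
    [-1,-0.3,0.1,0.05,0,0,-1.3],
    [-1,-0.6,0.2,0.1,0,0,-2.6],
    [-1,-0.9,0.25,0.2,0,0,-3.9],
    [-1,-1.2,0.3,0.3,0,0,-5.2],
    [-1,-1.4,0.4,0.4,0,0,-6.5],
    [-1,-1.6,0.45,0.5,0,0,-7.8],
    [-1,-1.8,0.5,0.6,0,0,-9.1],
    [-1,-2.0,0.55,0.7,0,0,-10.4],
    [-1,-2.1,0.58,0.8,0,0,-11.7],
    [-1,-2.18,0.58,0.9,0,0,-13.0],
    [-1,-2.18,0.58,0.94,0,0,-14.3],
    [-1,-2.18,0.58,0.94,0,0,-15.4],
    [-1,-2.18,0.58,0.94,0,0,-15.94],
    [-1,-2.18,0.58,0.94,0,0,-15.94],
    [-1,-2.18,0.58,0.94,0,0,-15.94]
  ]
}}

```text
t: 7.07
tcp_pos: [0.4625, -0.1367, 0.247]
ee_rot: [0.198, 0.742, 0.618, 0.167]
force: [-0.4, -0.6, -0.8]
grip_width: 0.0854
```

```bash
python3 - <<'E'
from h import *
from rig import arm,read_camera
t=read_camera("top")["color"];s=read_camera("scene")["color"]
L=vlines(V,.044)
draw("top",t,(250,135,350,255),5,[],"pics/a1.png")
draw("scene",s,(170,135,290,285),4,L[:3],"pics/a2.png")
a,b=cv2.imread("pics/a1.png"),cv2.imread("pics/a2.png")
cv2.imwrite("pics/a15.png",np.hstack([a[:,:420],b[:600,:380]]))
print(arm.observe()["joints"].round(2))
B,Rb,o=bed(); bx,by,n=Rb.as_matrix().T
g=B([0,0,.056])
go(g+n*(.054+.07),toolR(-n,by))
go(g+n*(.054),toolR(-n,by))
E
```

```text
[-0.53 -0.03 -0.84  0.27  0.18 -0.31]
t 7.17 target [ 0.4629 -0.1369  0.2469] shift [-0.005  0.003  0.019] turn [-0.001  0.006 -0.078] g 0.0853
t 7.17 target [ 0.4973 -0.143   0.1863] shift [-0.004  0.003  2.352] turn [-0.001  0.006 -0.078] g 0.0853
```

View pics/a15.png

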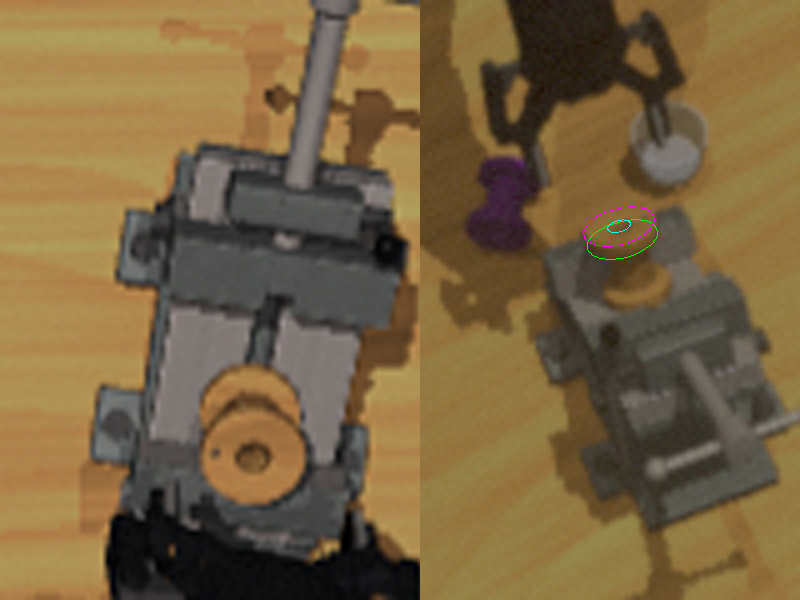

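The spool is undisturbed at crop (253,457), and the fingers are aligned on either side of it. I'll descend.

Emit:
{"op": "move_arm", "data": {
  "deltas": [
    [-1,0,0,0.4,0,0,0],
    [-1,0,0,0.8,0,0,0],
    [-1,0,0,1.2,0,0,0],
    [-1,0,0,1.6,0,0,0],
    [-1,0,0,1.9,0,0,0],
    [-1,0,0,2.15,0,0,0],
    [-1,0,0,2.35,0,0,0],
    [-1,0,0,2.43,0,0,0],
    [-1,0,0,2.43,0,0,0]
  ]
}}

```text
t: 7.92
tcp_pos: [0.4985, -0.1431, 0.1843]
ee_rot: [0.198, 0.742, 0.619, 0.167]
force: [-0.3, 0.5, -0.5]
grip_width: 0.0858
```

Emit:
{"op": "move_arm", "data": {
  "deltas": [
    [-0.8,0,0,0,0,0,0],
    [-0.6,0,0,0,0,0,0],
    [-0.5,0,0,0,0,0,0],
    [-0.4,0,0,0,0,0,0],
    [-0.3,0,0,0,0,0,0],
    [-0.2,0,0,0,0,0,0],
    [-0.1,0,0,0,0,0,0],
    [0.0,0,0,0,0,0,0],
    [0.1,0,0,0,0,0,0]
  ],
  "grip_force": 40
}}

```text
t: 8.67
tcp_pos: [0.4984, -0.1431, 0.1854]
ee_rot: [0.199, 0.741, 0.619, 0.167]
force: [-8.9, 1.2, 10.7]
grip_width: 0.0556
```

Emit:
{"op": "move_arm", "data": {
  "deltas": [
    [0.1,0,0,-0.15,0,0,0],
    [0.1,0,0,-0.35,0,0,0],
    [0.1,0,0,-0.6,0,0,0],
    [0.1,0,0,-0.9,0,0,0],
    [0.1,0,0,-1.2,0,0,0],
    [0.1,0,0,-1.6,0,0,0],
    [0.1,0,0,-2.0,0,0,0],
    [0.1,0,0,-2.4,0,0,0],
    [0.1,0,0,-2.8,0,0,0],
    [0.1,0,0,-3.1,0,0,0],
    [0.1,0,0,-3.3,0,0,0],
    [0.1,0,0,-3.4,0,0,0],
    [0.1,0,0,-3.4,0,0,0],
    [0.1,0,0,-3.4,0,0,0]
  ]
}}

```text
t: 9.83
tcp_pos: [0.4482, -0.1342, 0.2729]
ee_rot: [0.198, 0.741, 0.619, 0.167]
force: [-0.3, 0.0, -0.6]
grip_width: 0.0553
```

```bash
python3 - <<'E'
from h import *
from rig import arm,read_camera
t=read_camera("top")["color"];s=read_camera("scene")["color"]
draw("top",t,(190,135,350,285),4,[],"pics/a1.png")
draw("scene",s,(170,85,290,235),4,[],"pics/a2.png")
a,b=cv2.imread("pics/a1.png"),cv2.imread("pics/a2.png")
cv2.imwrite("pics/a16.png",np.hstack([a[:,200:620],b[:600,:380]]))
print(arm.observe()["joints"].round(2))
# grasped spool relative to tool at grasp
B,Rb,o=bed(); bx,by,n=Rb.as_matrix().T
p=np.array([.4984,-.1431,.1854]);Rg=rot([.199,.741,.619,.167])
print("spool origin in tool",Rg.inv().apply(o-p).round(4),"axis",Rg.inv().apply(n).round(4))
E
```

```text
[-0.55 -0.1  -0.82  0.36  0.18 -0.32]
spool origin in tool [ 1.000e-04 -7.000e-04  1.087e-01] axis [-0.0011  0.0021 -1.    ]
```

View pics/a16.png

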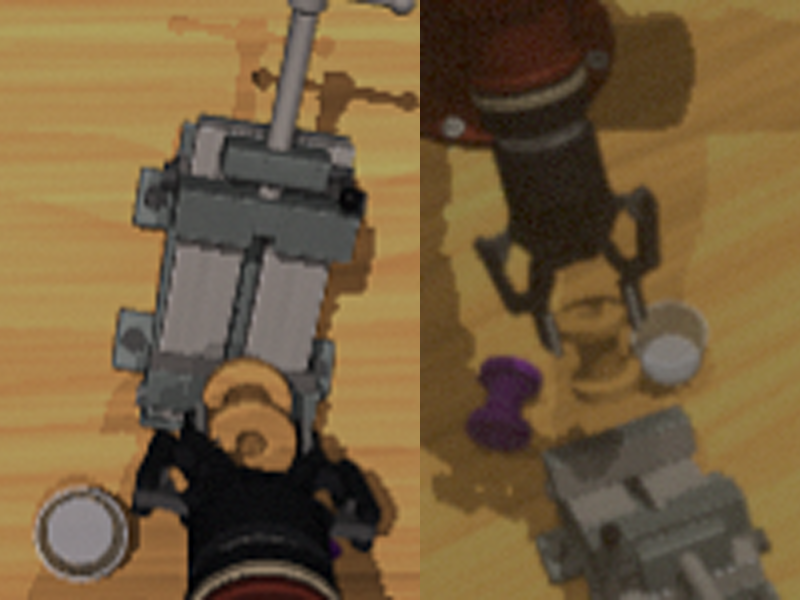

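The spool is held upright in the grip at scene crop (595,345), and the jaw is still open. Next I'll carry it to the stand.

```bash
cat >> h.py <<'E'
C=np.array([.5603,.1208])
def place(zb,c=C,off=(0,-.0007,.1087)):
    xd=np.array([-np.sin(-.1745),np.cos(.1745),0]); Rt=toolR([0,0,-1],xd)
    p=np.array([c[0],c[1],zb])-Rt.apply(off); go(p,Rt)
E
python3 - <<'E'
from h import *
place(.15)
E
```

```text
t 9.93 target [0.561  0.1207 0.2587] shift [9.025 1.656 1.509] turn [ 6.    -0.009 -0.059] g 0.0554
```

Emit:
{"op": "move_arm", "data": {
  "deltas": [
    [0.1,0.2,0.05,0.0,0.3,0,0],
    [0.1,0.7,0.1,0.1,0.7,0,0],
    [0.1,1.4,0.2,0.2,1.2,0,0],
    [0.1,2.2,0.4,0.35,1.8,0,0],
    [0.1,3.1,0.55,0.5,2.4,0,0],
    [0.1,4.0,0.7,0.65,3.0,0,0],
    [0.1,4.9,0.9,0.8,3.6,0,0],
    [0.1,5.8,1.05,0.95,4.2,0,0],
    [0.1,6.6,1.2,1.1,4.7,0,0],
    [0.1,7.4,1.35,1.25,5.2,0,0],
    [0.1,8.1,1.5,1.35,5.6,0,0],
    [0.1,8.6,1.6,1.45,5.9,0,0],
    [0.1,8.9,1.65,1.5,6.0,0,0],
    [0.1,9.02,1.66,1.51,6.0,0,-0.05],
    [0.1,9.02,1.66,1.51,6.0,0,-0.05],
    [0.1,9.02,1.66,1.51,6.0,0,-0.05],
    [0.1,9.02,1.66,1.51,6.0,0,-0.05]
  ]
}}

```text
t: 11.35
tcp_pos: [0.5607, 0.1197, 0.2594]
ee_rot: [0.0, 0.766, 0.642, 0.001]
force: [-1.3, 0.3, -1.5]
grip_width: 0.0557
```

```bash
cat > look.py <<'E'
from h import *
from rig import arm,read_camera
import sys
t=read_camera("top")["color"];s=read_camera("scene")["color"]
st=arm.observe(); Rt=rot(st["ee_rot"]); p=st["tcp_pos"]
o=p+Rt.apply([0,-.0007,.1087]); ax=-Rt.as_matrix()[:,2]; print("spool est",o.round(4),"axis",ax.round(4),"F",st["force"].round(1))
def ring(z,r): return o+Rt.apply(np.c_[r*np.cos(th),r*np.sin(th),np.full(60,-z)])
L=[ring(0,.028),ring(.064,.028),np.array([[*C,.022],[*C,.102]]),ring(.012,.028)]
draw("top",t,(150,165,250,265),4,L if len(sys.argv)>2 else [],"pics/a1.png")
draw("scene",s,(260,120,340,220),5,L if len(sys.argv)>2 else [],"pics/a2.png")
a,b=cv2.imread("pics/a1.png"),cv2.imread("pics/a2.png")
b=b[:400] if b.shape[0]>500 else b
a,b=a[:400],cv2.imread("pics/a2.png"); a=cv2.copyMakeBorder(a,0,b.shape[0]-a.shape[0],0,0,0)
cv2.imwrite(sys.argv[1],np.hstack([a,b]))
E
python3 look.py pics/b1.png 1; python3 -c "
from h import *
place(.15)"
```

```text
spool est [0.5604 0.1198 0.1509] axis [-1.5e-03 -3.0e-04  1.0e+00] F [ 0.4 -0.3 -0.8]
t 11.45 target [0.561  0.1207 0.2587] shift [ 0.034 -0.003  0.03 ] turn [ 0.016 -0.007 -0.016] g 0.0553
```

View pics/b1.png

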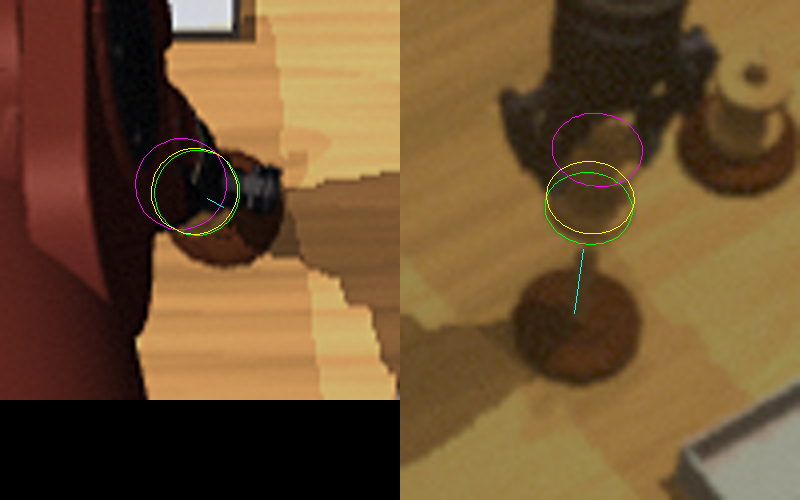

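```bash
cat > look2.py <<'E'
from h import *
from rig import arm,read_camera
import sys
s=read_camera("scene")["color"]
st=arm.observe(); Rt=rot(st["ee_rot"]); p=st["tcp_pos"]
o=p+Rt.apply([0,-.0007,.1087]); print("spool est",o.round(4),"F",st["force"].round(1),"t",st["t"])
def ring(z,r): return o+Rt.apply(np.c_[r*np.cos(th),r*np.sin(th),np.full(60,-z)])
L=[ring(0,.028),ring(.064,.028),np.array([[*C,.022],[*C,.102]]),np.c_[C[0]+.045*np.cos(th),C[1]+.045*np.sin(th),np.full(60,0)]]
b=(270,140,320,205);k=9
s=cv2.convertScaleAbs(s,alpha=1.8)
draw("scene",s,b,k,[],"pics/a1.png")
draw("scene",s,b,k,L,"pics/a2.png")
im=np.hstack([cv2.imread("pics/a1.png"),cv2.imread("pics/a2.png")]);im=im[:,:900]
cv2.imwrite(sys.argv[1],cv2.resize(im,None,fx=.88,fy=.88))
E
python3 look2.py pics/b2.png
```

```text
spool est [0.5605 0.12   0.1509] F [ 0.1  1.2 -1.7] t 11.5
```

View pics/b2.png

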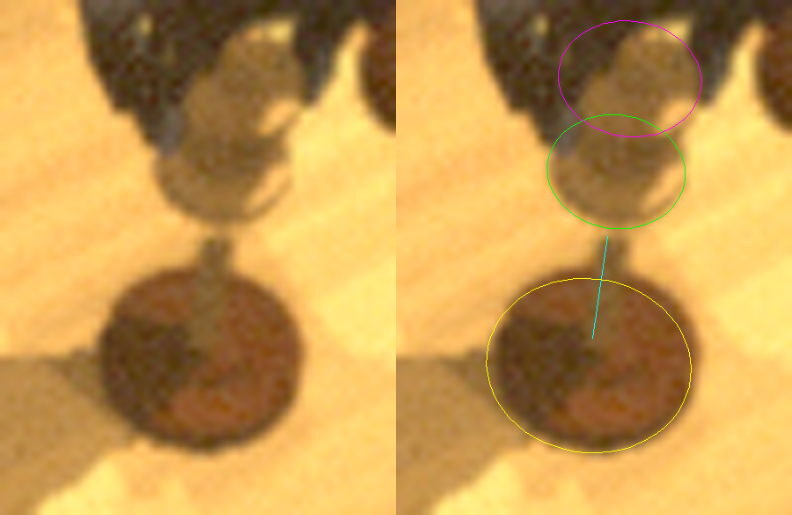

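```bash
python3 -c "
from h import *
print(rot(CAM['scene']['q']).as_matrix()[:,0])
c=np.array([.5603,.1213])
place(.15,c);place(.108,c)"
```

```text
[0.54158602 0.84060342 0.00839447]
t 11.5 target [0.561  0.1212 0.2587] shift [ 0.046 -0.008  0.03 ] turn [ 0.017 -0.007 -0.015] g 0.0555
t 11.5 target [0.561  0.1212 0.2167] shift [ 0.045 -0.01   1.43 ] turn [ 0.017 -0.007 -0.015] g 0.0555
```

Emit:
{"op": "move_arm", "data": {
  "deltas": [
    [0.1,0.05,0,0.1,0,0,0],
    [0.1,0.05,0,0.3,0,0,0],
    [0.1,0.05,0,0.55,0,0,0],
    [0.1,0.05,0,0.8,0,0,0],
    [0.1,0.05,0,1.05,0,0,0],
    [0.1,0.05,0,1.25,0,0,0],
    [0.1,0.05,0,1.37,0,0,0],
    [0.1,0.05,0,1.4,0,0,0],
    [0.1,0.05,0,1.4,0,0,0],
    [0.1,0.05,0,1.4,0,0,0]
  ]
}}

```text
t: 12.33
tcp_pos: [0.5617, 0.1219, 0.2174]
ee_rot: [0.0, 0.766, 0.643, 0.001]
force: [0.3, 0.1, -0.8]
grip_width: 0.0554
```

```bash
python3 look2.py pics/b3.png
```

```text
spool est [0.5612 0.1221 0.1089] F [ 1.1 -0.5 -1. ] t 12.3833
```

View pics/b3.png

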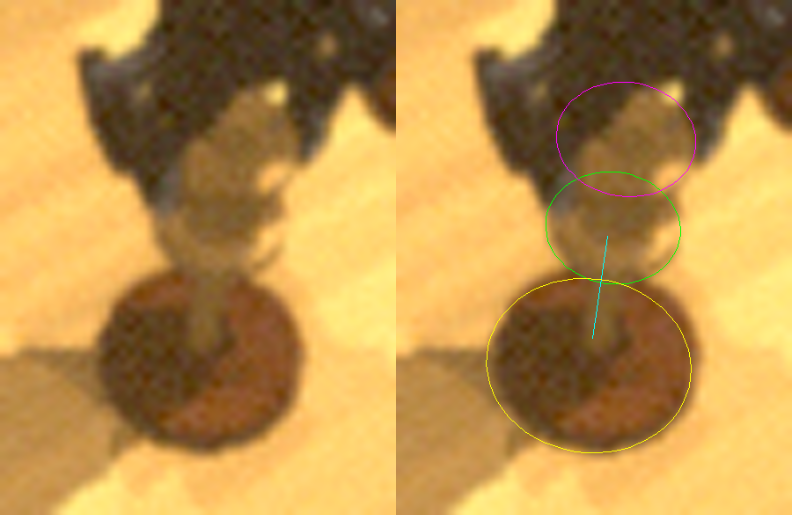

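In the scene crop the flange centre (218) lines up with the spindle tip (216–217). I'll lower it slowly and watch the force.

Emit:
{"op": "move_arm", "data": {
  "deltas": [
    [0.1,0,0,0.1,0,0,0],
    [0.1,0,0,0.2,0,0,0],
    [0.1,0,0,0.3,0,0,0],
    [0.1,0,0,0.4,0,0,0],
    [0.1,0,0,0.5,0,0,0],
    [0.1,0,0,0.5,0,0,0]
  ]
}}

```text
t: 12.88
tcp_pos: [0.5611, 0.1219, 0.2014]
ee_rot: [-0.0, 0.766, 0.643, 0.0]
force: [0.4, -0.1, -1.3]
grip_width: 0.0557
```

Emit:
{"op": "move_arm", "data": {
  "deltas": [
    [0.1,0,0,0.1,0,0,0],
    [0.1,0,0,0.2,0,0,0],
    [0.1,0,0,0.3,0,0,0],
    [0.1,0,0,0.4,0,0,0],
    [0.1,0,0,0.5,0,0,0],
    [0.1,0,0,0.5,0,0,0]
  ]
}}

```text
t: 13.38
tcp_pos: [0.5612, 0.1218, 0.1865]
ee_rot: [-0.0, 0.766, 0.643, 0.0]
force: [-0.6, 0.1, -1.3]
grip_width: 0.0554
```

```bash
python3 look2.py pics/b4.png
```

```text
spool est [0.5606 0.122  0.0781] F [ 0.5  0.  -0.9] t 13.4333
```

View pics/b4.png

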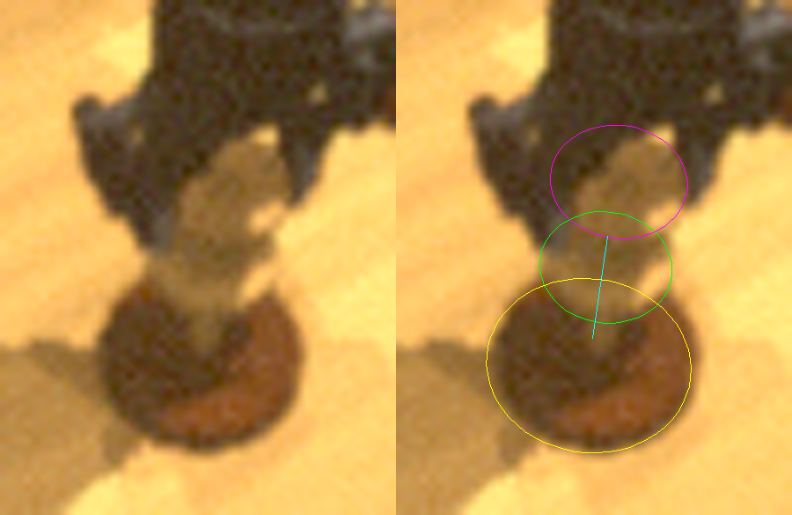

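The spool is over the spindle with no force. I'll keep lowering.

Emit:
{"op": "move_arm", "data": {
  "deltas": [
    [0.1,0,0,0.12,0,0,0],
    [0.1,0,0,0.25,0,0,0],
    [0.1,0,0,0.4,0,0,0],
    [0.1,0,0,0.55,0,0,0],
    [0.1,0,0,0.7,0,0,0],
    [0.1,0,0,0.85,0,0,0],
    [0.1,0,0,1.0,0,0,0],
    [0.1,0,0,1.15,0,0,0],
    [0.1,0,0,1.3,0,0,0],
    [0.1,0,0,1.4,0,0,0],
    [0.1,0,0,1.5,0,0,0],
    [0.1,0,0,1.5,0,0,0]
  ]
}}

```text
t: 14.43
tcp_pos: [0.5613, 0.1219, 0.1416]
ee_rot: [-0.0, 0.766, 0.643, 0.0]
force: [0.5, -0.5, -1.6]
grip_width: 0.0554
```

Emit:
{"op": "move_arm", "data": {
  "deltas": [
    [0.1,0,0,0.08,0,0,0],
    [0.1,0,0,0.16,0,0,0],
    [0.1,0,0,0.24,0,0,0],
    [0.1,0,0,0.3,0,0,0],
    [0.1,0,0,0.33,0,0,0],
    [0.1,0,0,0.33,0,0,0]
  ]
}}

```text
t: 14.93
tcp_pos: [0.5615, 0.1219, 0.1321]
ee_rot: [0.0, 0.766, 0.643, 0.0]
force: [0.5, 0.2, -1.1]
grip_width: 0.0555
```

Emit:
{"op": "move_arm", "data": {
  "deltas": [
    [0.1,0,0,0.03,0,0,0],
    [0.1,0,0,0.06,0,0,0],
    [0.1,0,0,0.09,0,0,0],
    [0.1,0,0,0.09,0,0,0]
  ]
}}

```text
t: 15.27
tcp_pos: [0.5618, 0.122, 0.1311]
ee_rot: [0.001, 0.766, 0.643, 0.001]
force: [-4.5, -0.9, 15.7]
grip_width: 0.0556
```

Contact at 15.7 N, with the base estimated at 22 mm, so it's seated. I'll release it.

Emit:
{"op": "move_arm", "data": {
  "deltas": [
    [0.1,0,0,-0.06,0,0,0],
    [0.0,0,0,-0.06,0,0,0],
    [-0.15,0,0,-0.06,0,0,0],
    [-0.3,0,0,-0.06,0,0,0],
    [-0.45,0,0,-0.06,0,0,0],
    [-0.6,0,0,-0.06,0,0,0],
    [-0.8,0,0,-0.06,0,0,0],
    [-0.9,0,0,-0.06,0,0,0],
    [-0.9,0,0,-0.06,0,0,0]
  ]
}}

```text
t: 16.02
tcp_pos: [0.5616, 0.1219, 0.1314]
ee_rot: [0.0, 0.766, 0.643, 0.0]
force: [0.7, 0.2, 0.3]
grip_width: 0.0812
```

```bash
python3 look2.py pics/b5.png
```

```text
spool est [0.561  0.1221 0.0227] F [0.5 0.4 0.4] t 16.0667
```

View pics/b5.png

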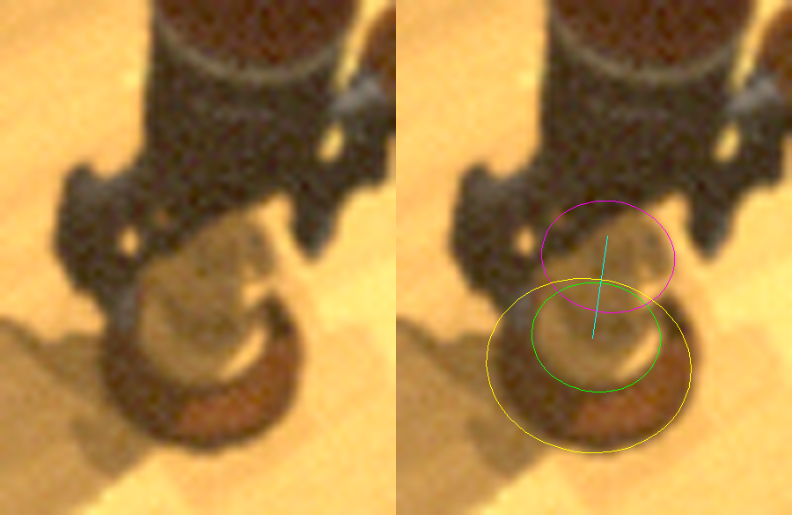

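The spool sits on the disc and the fingers are open and clear of it. I'll withdraw straight up, then back towards the base.

Emit:
{"op": "move_arm", "data": {
  "deltas": [
    [-1,0,0,-0.15,0,0,0],
    [-1,0,0,-0.4,0,0,0],
    [-1,0,0,-0.8,0,0,0],
    [-1,0,0,-1.3,0,0,0],
    [-1,0,0,-1.9,0,0,0],
    [-1,0,0,-2.6,0,0,0],
    [-1,0,0,-3.4,0,0,0],
    [-1,0,0,-4.2,0,0,0],
    [-1,0,0,-4.8,0,0,0],
    [-1,0,0,-5.0,0,0,0],
    [-1,-1.0,0,-5.0,0,0,0],
    [-1,-2.0,0,-5.0,0,0,0],
    [-1,-3.0,0,-5.0,0,0,0],
    [-1,-4.0,0,-5.0,0,0,0],
    [-1,-5.0,0,-5.0,0,0,0],
    [-1,-5.8,0,-5.0,0,0,0],
    [-1,-6.0,0,-5.0,0,0,0],
    [-1,-6.0,0,-5.0,0,0,0],
    [-1,-6.0,0,-5.0,0,0,0]
  ]
}}

```text
t: 17.65
tcp_pos: [0.53, -0.0551, 0.2812]
ee_rot: [-0.0, 0.766, 0.642, 0.001]
force: [-0.4, 0.3, 0.2]
grip_width: 0.0853
```

```bash
python3 - <<'E'
from h import *
from rig import arm,read_camera
t=read_camera("top")["color"];s=read_camera("scene")["color"]
cv2.imwrite("pics/t9.png",t)
c=np.array([.5603,.121])
rg=lambda z,r:np.c_[c[0]+r*np.cos(th),c[1]+r*np.sin(th),np.full(60,z)]
L=[rg(.022,.028),rg(.086,.028)]
draw("top",t,(150,150,250,270),4,L,"pics/a1.png")
draw("scene",s,(255,130,325,210),6,L,"pics/a2.png")
a,b=cv2.imread("pics/a1.png"),cv2.imread("pics/a2.png")
cv2.imwrite("pics/b6.png",np.hstack([a[:480,:380],b[:480]])); print(arm.observe()["t"],arm.observe()["force"])
E
```

```text
17.75 [ 0.22791026  0.07584395 -0.29574723]
```

View pics/b6.png

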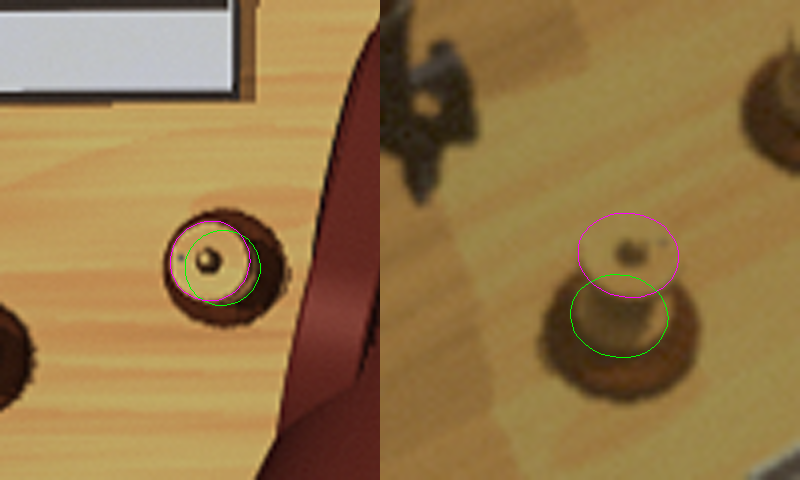

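View pics/t9.png

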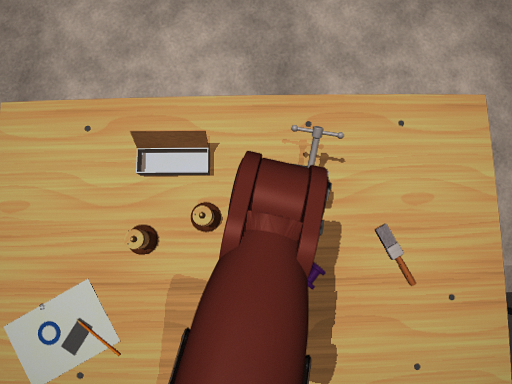

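The spool's top ring matches the seated, upright model at top crop (210,261). The mark on its upper flange is still on top, and the T-bar at (317,132) shows the jaw is still open. The box, brush and full stand haven't moved, and the gripper is clear.

```bash
python3 -c "
from rig import order
print(order.hand_in())"
```

```text
the job is handed in; nothing more can be done
None
```

The drilled spool is on the bare spindle, same way up, and the job was handed in at about 18 s of the 54 s allowed. No verdict was reported.

**What I did**
- I pinched the moving jaw by its clear end and slid it about 44 mm up the bed, where it stayed. The drag read about 13.5 N, as described.
- I gripped the spool by its upper flange and lifted it out along its own axis.
- I turned it upright and lowered it slowly over the spindle. Contact came at about 16 N, with the spool's base estimated at 22 mm.
- I then opened the gripper and withdrew it straight up.

**Last checks**
- **Seating:** in the top view the spool matches an upright spool seated 22 mm above the bench. The small mark that was on its top face in the vise is still on top.
- **Jaw:** the T-bar's position shows the jaw is still open.
- **Other items:** the finished spool, the card box and the brush show no visible movement. The cup was hidden behind the arm in the last top view. It looked in place earlier, and nothing went near it afterwards.
- **Robot:** it touches nothing, with the force reading close to zero.
- **Disagreement:** the two cameras differed by about 1.5 mm on the stand's position. I moved the spool about 1.5 mm to allow for this before lowering it, and it went down with no side force.

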